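Balance-test the necklace hangers

ROBOT

A 6-joint arm with a two-finger parallel gripper is mounted at the origin on the work surface. World frame = base frame: x ahead of the robot, y to its left, z up, the work surface at z = 0. Lengths are in mm, angles in rad, forces in N, time in s.
With the tool pointing down it reaches from about 275 to 750 mm from the base axis. Payload 10.2 kg.
Tool frame: the origin (TCP) lies at the very end of the fingers, on their centre line; the grasp point (between the pads) lies 19 mm behind it; z points along the fingers, y is the line along which they close (so a half turn about z gives the same grasp; the last joint's range is limited). The gripper opens to 85 mm and grips with 20 to 120 N. Pads are 22 mm wide; open, the fingers measure 114 mm over their backs; the gripper's body (76 mm by 85 mm) begins 54 mm behind the grasp point. The pads swing forward as they close: fully open they stand 13 mm farther back than shut.
Start: joints at [-1.346, 0.313, 1.498, -0, 1.331, -0.223], TCP at [227.305, -473.248, 231.294] pointing down, gripper open.
Joint ranges: [-2.94, 2.94], [-0.97, 2.17], [0.19, 2.56], [-1.23, 4.37], [0.02, 3.11], [-2.88, 2.88]. Speed limits (rad/s): [2.39, 2.39, 3.01, 3.14, 3.14, 3.14].

INTERFACE

Orientations are given as a unit quaternion [w, x, y, z].
In Python, from rig import ctrl, optics gives the robot as it stands. The module is installed in compiled form; this text tells all that it offers.
- The arm moves only by the shell command python3 -m handwheel 'ROWS' [FORCE]. ROWS is JSON, a list that holds one entry, the list of rows, each a list of 5 numbers: the gripper command: -1 is fully open, 1 is shut, values between are in proportion, then the shift along the world's x, y, z in units of 50 mm (1.0 is 50 mm), then the turn about the world's z in units of 8 degrees (1.0 is 8 degrees). In form: [[[gripper, tx, ty, tz, twist], ...]]. A call has 1 to 10 rows; each row shifts and turns the commanded pose from where the row before left it; what a row does not reach is not made up. A row lasts 1/10 s, in which the tool goes at most 50 mm and 8.59 degrees, less where a joint would pass 70% of its speed; a pose out of reach is approached as far as the arm can. A call is refused whole if a number of a shift passes 1 or a number of a turn 1, either way. A call with a gripper value outside its range is refused whole. The fingers move at their own pace and stop on an object; FORCE is the grip in N (left out, the last holds). Time passes only in rows, so rows that do not move let the fingers close. It gives the time, the measured TCP pose, the force, the opening and the grip force at its end, in the units of the state.
- ctrl.sense(): the state, without advancing time (a new reading comes with each control period).
- optics.capture(name): name is "scene" or "top" or "wrist"; returns a dict with "img" (420x560x3 uint8, blue, green, red), "K" (3x3 intrinsics, pixels), "dist_coeffs" ([k1, k2, p1, p2, k3] as OpenCV has them; the pictures are not rectified), "R" (3x3) and "t" (3): a world point X has camera coordinates R X + t. Camera axes: x right, y down, z forward; pixel columns grow to the right and rows downward; lengths in mm; the calibration is good to about 2 mm. A picture is of the moment at which its call begins. There is no depth.
- ctrl.finish_job(): hands the job in; it is judged then, once.
The state is a dict: "time_s": time; "joints": joint angles; "dq": joint speeds; "tau": joint torques, N m; "eef_pos": TCP position; "ee_rot": TCP orientation; "force": force on the tool from outside, world axes, zero at the start; "wrist_torque": the same for the moment, N m; "grip_width": opening from 0.0 (shut) to 1.0 (fully open); "grip_force": force on a finger pad.
Only numpy, scipy, OpenCV 4.12 (cv2) and the standard library are available. Lean on these libraries where they do the work, as an engineer would, in place of code of your own. Each camera call takes 0.05 s, during which the arm holds its last target. There are 200 camera calls.

TASK

Test the three brass necklace hangers one at a time on the knife edge, first the turquoise one, then the red, then the yellow: set each across the edge by the notch under its middle and let go of it to see whether it stays level or drops to one side. Stand every hanger that balances in the white tray and every lopsided one in the black tray, upright on its crossbars; do not drop or tip one over, and leave the bead pots and the gift box alone.

Things in the scene. Friction and masses are not known exactly. Their poses are not given: they have to be found in the camera images.
- hanger_turquoise: brass necklace hanger, turquoise tab. Bridge 132 mm long: hollow bar 12 mm wide along its x (underside 38 mm up), a leg at each end down to a crossbar 14 mm thick, 46 mm long along y, at x = +-62 mm, on which it stands. Finger tab on the middle: 20 mm along x, 16 mm along y (grip across y), 48 to 82 mm up. Origin: underside, centre. 0.18 to 0.27 kg
- hanger_red: like the turquoise hanger, with a red tab. Any number of the three hangers (none to all) may hide a weight off-centre inside the bar; it cannot be seen
- hanger_yellow: like the turquoise hanger, with a yellow tab. Under the middle of each hanger's bar is an inverted V notch running along its y: apex 38 mm above its origin, walls at 45 degrees, so it finds the knife edge from up to 6 mm off-centre
- knife: fixed knife-edge stand: dark steel base 160 mm (own x) by 64 mm (own y), 12 mm thick, its top the deck; in the middle an upright steel blade 3 mm thick, its rounded top edge running 44 mm along the stand's y, 63 mm above the table. A hanger goes across it, its x along the stand's x; level, its crossbars hang 13 mm above the deck. Origin: centre of the underside
- knife_edge (a point): middle of the blade's top edge, axes as the stand; a resting hanger's notch apex lies here, its origin 38 mm below. Let go, a sound hanger stays level or rocks back within about 4 degrees of it; a lopsided one drops one crossbar onto the deck within about half a second and stays tilted about 13 degrees, its notch still on the edge
- tray_sound: fixed white open tray for hangers that balance, 180 mm (x) by 186 mm (y) outside, 22 mm high, walls and floor 5 mm thick; room for three hangers side by side, 55 mm apart along y, each lying along x. Origin: centre of the underside
- tray_reject: fixed black open tray for lopsided hangers; size and origin as the white one
- pot_orange: bystander: orange bead pot, 60 mm wide, 45 mm high; origin at the centre of its underside
- pot_green: bystander: green bead pot, 60 mm wide, 45 mm high; origin at the centre of its underside
- gift_box: bystander: small gift box 79 mm square, 44 mm high; origin at the centre of its underside
Mind the look-alikes: they are no part of the job. What is shaped like the hanger_yellow but pink is not meant.

How it is judged:
By the outcome, as a careful person would: the job done as asked, in the order asked, and still so for the second after the job is handed in, with the robot touching nothing.
It also fails if it takes over 72 s, if anything falls off the work surface, if the arm or the gripper's body presses on something with over 40 N, if the wrist force passes 120 N, or if a joint passes its speed limit or range.

## Working session

There is one attempt and no reset: what is moved stays moved. The work goes in short steps, Python scripts to look and compute and a shell command to move; the robot and the scene stay as the last step left them, time stands still between calls to the robot, and variables do not carry over. Pictures are saved under pics/ and viewed, at most 10 in all, crops included, and the job is handed in when it is done.

```bash
mkdir -p pics
python3 - <<'E'
from rig import ctrl, optics
import cv2,numpy as np,pickle
for n in("top","scene"):
    c=optics.capture(n); pickle.dump(c,open(n+".pkl","wb")); cv2.imwrite(f"pics/{n}1.png",c["img"])
    print(n,c["K"],c["R"],c["t"],c["dist_coeffs"])
s=ctrl.sense();print(s["eef_pos"],s["ee_rot"],s["grip_width"],s["time_s"])
E
```

```text
top [[489.5417276    0.         280.4011526 ]
 [  0.         489.5417276  208.19412058]
 [  0.           0.           1.        ]] [[ 0.01435843 -0.99989525 -0.00182401]
 [-0.99724597 -0.0141876  -0.07279557]
 [ 0.07276206  0.00286421 -0.99734522]] [ -45.29541036  451.13276256 1602.07017616] [-0.00250489  0.          0.          0.          0.        ]
scene [[497.23097491   0.         279.96935634]
 [  0.         497.23097491 204.7563596 ]
 [  0.           0.           1.        ]] [[ 0.84726468  0.53097595 -0.01439071]
 [ 0.38471536 -0.63211027 -0.67262969]
 [-0.3662467   0.56435905 -0.73983931]] [-357.3086093  -136.08058299 1740.92505525] [-0.17921365  0.          0.          0.          0.        ]
[ 227.253978   -473.01503757  230.81079892] [-5.78105124e-04  9.75038374e-01  2.22035660e-01 -1.05521182e-05] 0.9969230565585504 0.1
```

View pics/top1.png

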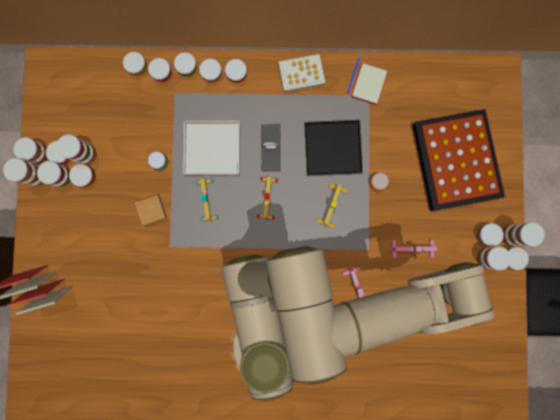

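View pics/scene1.png

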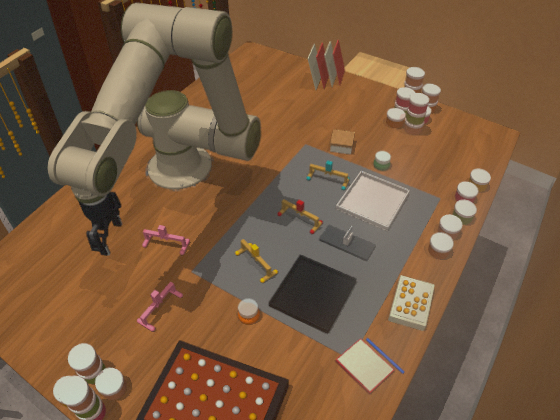

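Candidates in the top view: turquoise hanger (205,199), red (267,196) and yellow (333,204). The look-alikes are pink, at (413,248) and (356,283), and not wanted. The knife is at (270,147), the white tray at (212,148) and the black tray at (333,148). I'll check the choice in a close crop.

```bash
cat > h.py <<'E'
import cv2,numpy as np,pickle
def ray(c,uv,z):
    p=cv2.undistortPoints(np.float64(uv).reshape(-1,1,2),c["K"],c["dist_coeffs"]).reshape(-1,2)
    d=np.c_[p,np.ones(len(p))]@c["R"]; o=-c["R"].T@c["t"]
    return (o+d*((z-o[2])/d[:,2])[:,None])[:,:2]
def proj(c,X):
    return cv2.projectPoints(np.float64(X).reshape(-1,1,3),cv2.Rodrigues(c["R"])[0],c["t"],c["K"],c["dist_coeffs"])[0].reshape(-1,2)
def mask(img,lo,hi,box):
    m=cv2.inRange(cv2.cvtColor(img,cv2.COLOR_BGR2HSV),np.array(lo),np.array(hi)); k=np.zeros_like(m)
    u0,v0,u1,v1=box;k[v0:v1,u0:u1]=m[v0:v1,u0:u1]; return k
def pts(m): return np.argwhere(m)[:,::-1].astype(float)
E
python3 - <<'E'
from h import *
c=pickle.load(open("top.pkl","rb"));I=c["img"]
cv2.imwrite("pics/crop1.png",cv2.resize(I[90:250,170:375],None,fx=3.7,fy=3.7,interpolation=cv2.INTER_CUBIC))
for n,b in dict(turq=(192,172,222,226),red=(254,172,282,223),yel=(314,178,352,232)).items():
    p=pts(mask(I,(15,110,90),(35,255,255),b)); w=ray(c,p,44); 
    (cc,sz,a)=cv2.minAreaRect(w.astype(np.float32)); 
    m=w.mean(0);e,v=np.linalg.eigh(np.cov(w.T));d=v[:,1];
    print(n,len(p),m.round(1),"rect",np.round(cc,1),np.round(sz,1),"yaw",np.degrees(np.arctan2(d[1],d[0])).round(1)%180)
for n,lo,hi,b in [("turqtab",(80,80,60),(100,255,255),(195,190,215,207)),("redtab",(0,120,80),(8,255,255),(258,188,276,205))]:
    p=pts(mask(I,lo,hi,b));print(n,len(p),p.mean(0),ray(c,p,75).mean(0).round(1))
for n,b,lo,hi in [("white",(178,115,245,180),(0,0,140),(180,60,255)),("black",(300,115,368,180),(0,0,0),(180,255,45)),("knife",(256,120,286,175),(0,0,0),(180,255,75))]:
    p=pts(mask(I,lo,hi,b)); z=12 if n=="knife" else 22
    r=cv2.minAreaRect(ray(c,p,z).astype(np.float32));print(n,len(p),np.round(r[0],1),np.round(r[1],1),round(r[2],1))
E
```

```text
turq 197 [475.2 204.6] rect [476.  202.3] [135.6  33.9] yaw 9.300000000000011
red 207 [483.6   5.7] rect [484.3   5.1] [ 36.7 134.9] yaw 176.2
yel 289 [ 462.8 -206. ] rect [ 462.7 -204.9] [ 56.7 135.7] yaw 160.4
turqtab 34 [203.5 197.5] [478.2 206.9]
redtab 21 [266.19047619 195.57142857] [487.2   6.9]
white 3158 [644.2 187.6] [198.4 206.3] 0.8
black 1704 [ 657.5 -210.8] [173.1 179.6] 3.2Traceback (most recent call last):
  File "<stdin>", line 13, in <module>
  File "h.py", line 3, in ray
    p=cv2.undistortPoints(np.float64(uv).reshape(-1,1,2),c["K"],c["dist_coeffs"]).reshape(-1,2)
      ~~~~~~~~~~~~~~~~~~~^^^^^^^^^^^^^^^^^^^^^^^^^^^^^^^^^^^^^^^^^^^^^^^^^^^^^^^^
cv2.error: OpenCV(4.12.0) /io/opencv/modules/calib3d/src/undistort.dispatch.cpp:347: error: (-215:Assertion failed) CV_IS_MAT(_src) && CV_IS_MAT(_dst) && (_src->rows == 1 || _src->cols == 1) && (_dst->rows == 1 || _dst->cols == 1) && _src->cols + _src->rows - 1 == _dst->rows + _dst->cols - 1 && (CV_MAT_TYPE(_src->type) == CV_32FC2 || CV_MAT_TYPE(_src->type) == CV_64FC2) && (CV_MAT_TYPE(_dst->type) == CV_32FC2 || CV_MAT_TYPE(_dst->type) == CV_64FC2) in function 'cvUndistortPointsInternal'
```

View pics/crop1.png

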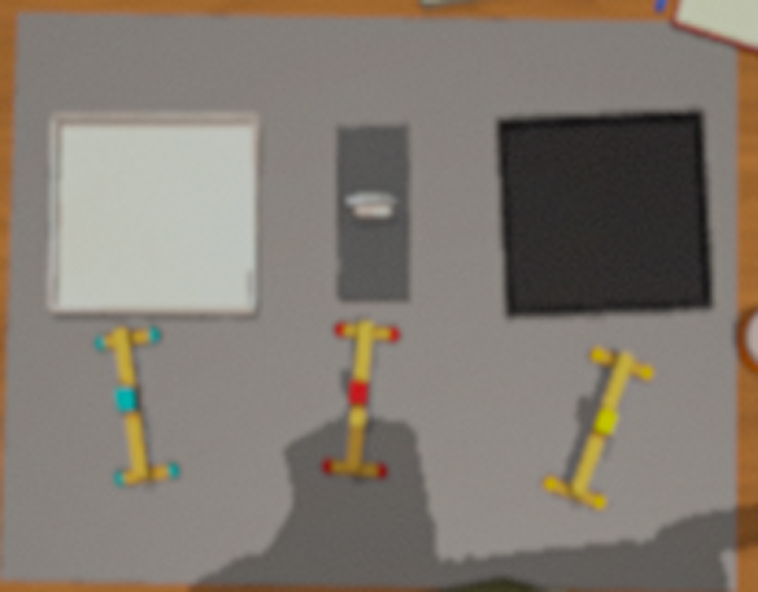

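The crop confirms the turquoise tab at (126,400), red at (358,393) and yellow at (606,423), with the knife blade at (372,203). I'll get the fixtures from their corner pixels.

Run:
```python
from h import *
c=pickle.load(open("top.pkl","rb"))
f=lambda q:np.float64(q)/3.7+[170-.36,90-.36]
for n,q,z in [("white",[(52,113),(260,113),(257,315),(48,315)],22),("black",[(498,119),(704,111),(712,307),(507,317)],22),("knife",[(338,125),(409,125),(409,300),(336,300)],12)]:
    w=ray(c,f(q),z); d=(w[0]+w[1]-w[2]-w[3])/2
    print(n,w.mean(0).round(1),"len",np.hypot(*d).round(1),"yaw",np.degrees(np.arctan2(d[1],d[0])).round(1))
print("blade",ray(c,f([(347,200),(395,200)]),63))
for n,a,b,t in [("turq",(121,338),(148,476),(126,400)),("red",(366,333),(354,470),(358,393)),("yel",(626,360),(573,493),(606,423))]:
    w=ray(c,f([a,b]),45);d=w[0]-w[1];print(n,w.mean(0).round(1),np.degrees(np.arctan2(d[1],d[0])).round(1),"tab",ray(c,f([t]),80).round(1))
```

```text
white [650.9 193.8] len 183.7 yaw 0.4
black [ 657.  -211.5] len 179.2 yaw 2.8
knife [656.9  -2.6] len 160.1 yaw 0.6
blade [[657.20727764  19.07193906]
 [657.79475455 -22.98550277]]
turq [474.3 203.5] 12.5 tab [[476.9 205.5]]
red [481.9   5.3] -4.0 tab [[485.8   6.1]]
yel [ 462.9 -205.4] -21.2 tab [[ 463.  -207.3]]
```

```bash
R=1
python3 -m handwheel '[[[-1,0.28,0.75,0,-0.1],[-1,0.28,0.75,0,-0.1],[-1,0.28,0.75,0,-0.1],[-1,0.28,0.75,0,-0.1],[-1,0.28,0.75,0,-0.1],[-1,0.28,0.75,0,-0.1],[-1,0.28,0.75,0,-0.1],[-1,0.28,0.75,0,-0.1],[-1,0.28,0.75,0,-0.1]]]' 40
python3 -m handwheel '[[[-1,0.28,0.75,0,-0.1],[-1,0.28,0.75,0,-0.1],[-1,0.28,0.75,0,-0.1],[-1,0.28,0.75,0,-0.1],[-1,0.28,0.75,0,-0.1],[-1,0.28,0.75,0,-0.1],[-1,0.28,0.75,0,-0.1],[-1,0.28,0.75,0,-0.1],[-1,0.28,0.75,0,-0.1],[-1,0,0,0,0]]]'
cat >> h.py <<'E'
def st():
    from rig import ctrl
    s=ctrl.sense();w,x,y,z=s["ee_rot"];yaw=np.degrees(np.arctan2(2*(x*y+w*z),1-2*(y*y+z*z)))
    print("t",round(s["time_s"],2),"pos",np.round(s["eef_pos"],1),"yaw",round(yaw,1),"F",np.round(s["force"],1),"M",np.round(s["wrist_torque"],2),"w",round(s["grip_width"],3),"gf",round(s["grip_force"],1))
def snap(cam,name,X=None):
    from rig import optics
    c=optics.capture(cam);pickle.dump(c,open(name+".pkl","wb"));I=c["img"].copy()
    if X is not None:
        for u,v in proj(c,X): cv2.circle(I,(int(round(u)),int(round(v))),2,(255,0,255),-1)
    cv2.imwrite(f"pics/{name}.png",I);return c
E
python3 - <<'E'
from h import *
st(); snap("wrist","w1",[(477,205,82)])
E
```

```text
time_s: 1.0
eef_pos: [353.4, -134.1, 231.2]
ee_rot: [-0.0, 0.987, 0.16, -0.0]
force: [0.1, -0.5, -0.2]
grip_width: 1.003
grip_force: 0.0
time_s: 2.0
eef_pos: [479.6, 205.0, 230.5]
ee_rot: [-0.0, 0.995, 0.1, -0.0]
force: [0.7, -0.9, -0.0]
grip_width: 1.0
grip_force: 0.0
t 2.0 pos [479.6 205.  230.5] yaw 11.5 F [ 0.7 -0.9 -0. ] M [-0.01  0.04 -0.02] w 1.0 gf 0.0
```

View pics/w1.png

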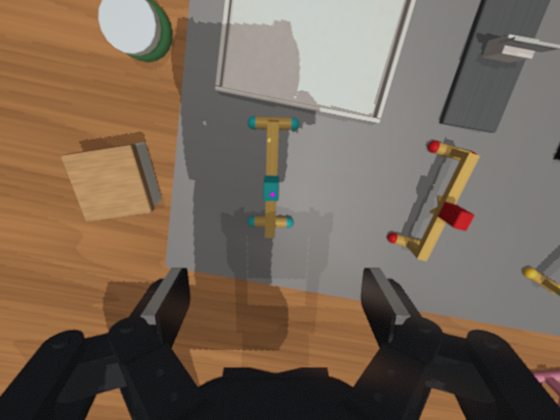

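The wrist view shows the turquoise hanger with its tab at (271,188) and crossbar ends at (252,123), (296,124), (251,221) and (291,222). I'll turn these into a refined pose.

```bash
cat >> h.py <<'E'
def pose(c,q,z=7):
    w=ray(c,q,z);d=(w[0]+w[1]-w[2]-w[3])/2;y=(w[0]+w[2]-w[1]-w[3])/2
    return w.mean(0).round(1),"L",np.hypot(*d).round(1),"W",np.hypot(*y).round(1),"yaw",np.degrees(np.arctan2(d[1],d[0])).round(1)
E
python3 - <<'E'
from h import *
c=pickle.load(open("w1.pkl","rb"));I=c["img"]
b=[(245,112,260,132),(286,112,304,132),(245,210,260,232),(282,210,300,232)]
q=[]
for x in b:
    p=pts(mask(I,(78,70,40),(105,255,255),x)); q.append(p.mean(0))
print(np.round(q,1)); print(pose(c,q))
p=pts(mask(I,(78,70,40),(105,255,255),(255,170,285,206)));print(p.min(0),p.max(0)); print("tab",ray(c,[(271,183)],82))
t=pickle.load(open("top.pkl","rb"))
print("knife proj blade ends est",proj(c,[(657.5,19,63),(657.5,-23,63)]))
E
```

```text
[[251.2 122. ]
 [294.5 123.3]
 [250.6 220.7]
 [289.4 221.9]]
(array([478.8, 207.2]), 'L', np.float64(124.2), 'W', np.float64(50.6), 'yaw', np.float64(9.7))
[263. 176.] [278. 200.]
tab [[487.76559419 208.53873735]]
knife proj blade ends est [[514.62876467  38.84385861]
 [558.38976647  48.74607341]]
```

```bash
python3 -m handwheel '[[[-1,-0.01,0.04,-0.4,-0.22],[-1,0,0,-0.6,0],[-1,0,0,-0.6,0],[-1,0,0,-0.6,0],[-1,0,0,-0.6,0],[-1,0,0,-0.4,0],[-1,0,0,-0.4,0],[-1,0,0,0,0]]]' 40
python3 -m handwheel '[[[1,0,0,0,0],[1,0,0,0,0],[1,0,0,0,0],[1,0,0,0,0],[1,0,0,0,0],[1,0,0,0,0],[1,0,0,0,0],[1,0,0,0,0]]]' 40
python3 -c "
from h import *
st()"
```

```text
time_s: 2.85
eef_pos: [477.2, 202.5, 49.3]
ee_rot: [0.0, 0.997, 0.082, -0.002]
force: [0.4, -0.3, 0.0]
grip_width: 0.997
grip_force: 0.0
time_s: 3.65
eef_pos: [478.6, 203.7, 51.2]
ee_rot: [0.0, 0.997, 0.083, -0.0]
force: [-0.9, 0.7, -1.3]
grip_width: 0.181
grip_force: 45.7
t 3.65 pos [478.6 203.7  51.2] yaw 9.5 F [-0.9  0.7 -1.3] M [0.02 0.   0.06] w 0.181 gf 45.7
```

```bash
python3 -m handwheel '[[[1,0,0,0.3,0],[1,0,0,0.5,0],[1,0,0,0.6,0],[1,0,0,0.6,0],[1,0.1,-0.1,0,0]]]' 40
python3 -m handwheel '[[[1,0.347,-0.403,0,-0.111],[1,0.347,-0.403,0,-0.111],[1,0.347,-0.403,0,-0.111],[1,0.347,-0.403,0,-0.111],[1,0.347,-0.403,0,-0.111],[1,0.347,-0.403,0,-0.111],[1,0.347,-0.403,0,-0.111],[1,0.347,-0.403,0,-0.111],[1,0.347,-0.403,0,-0.111],[1,0.347,-0.403,0,-0.111]]]' 40
python3 -m handwheel '[[[1,0,0,0,0],[1,0,0,0,0],[1,0,0,0,0]]]' 40
python3 - <<'E'
from h import *
st(); a=snap("wrist","w2",[(657.5,19,63),(657.5,-23,63)]); b=snap("scene","s2")
cv2.imwrite("pics/m2.png",np.hstack([a["img"][:,:,:][0:330,100:500],cv2.resize(b["img"][170:300,250:410],(400,330),interpolation=cv2.INTER_CUBIC)]))
E
```

```text
time_s: 4.15
eef_pos: [485.2, 199.4, 154.8]
ee_rot: [-0.0, 0.997, 0.083, 0.003]
force: [0.1, -0.6, -1.9]
grip_width: 0.181
grip_force: 45.7
time_s: 5.15
eef_pos: [657.5, -4.0, 149.5]
ee_rot: [-0.0, 1.0, 0.005, -0.001]
force: [0.7, 0.7, -1.5]
grip_width: 0.179
grip_force: 45.6
time_s: 5.45
eef_pos: [656.7, -2.2, 150.4]
ee_rot: [-0.0, 1.0, 0.006, -0.001]
force: [-0.3, 1.0, -1.8]
grip_width: 0.18
grip_force: 45.6
t 5.45 pos [656.7  -2.2 150.4] yaw 0.7 F [-0.3  1.  -1.8] M [ 0.03 -0.01 -0.01] w 0.18 gf 45.6
```

View pics/m2.png

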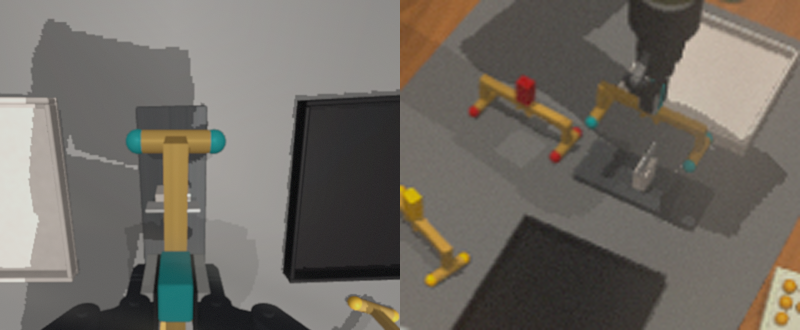

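The left panel shows the blade's top edge as a line at about (245..301,210) in full-frame pixels, with the held crossbar ends at (235,141) and (316,141). The right panel shows the hanger hanging level above the knife.

Run:
```python
from h import *
a=pickle.load(open("w2.pkl","rb"));print("cam",-a["R"].T@a["t"])
print("est blade px",proj(a,[(657.5,19,63),(657.5,-23,63)]))
print("edge",ray(a,[(245,210),(301,210)],63))
print("base far corners",ray(a,[(237,106),(306,106)],12))
print("crossbar",ray(a,[(235,141),(316,141)],101+7))
s=pickle.load(open("s2.pkl","rb"));f=lambda u,v:(250+(u-400)*.4,170+v*130/330)
print("scene blade", ray(s,[f(656,142),f(634,166)],63))
```

```text
cam [742.08652549  -3.05487178 293.1123392 ]
est blade px [[246.26283981 211.67931747]
 [298.05782118 212.29252222]]
edge [[658.93412952  19.99446813]
 [659.50585689 -25.30496072]]
base far corners [[737.78583496  30.17101147]
 [738.57710751 -30.59128967]]
crossbar [[719.29038188  20.6175136 ]
 [719.9150306  -28.15492022]]
scene blade [[662.04675986  21.53642795]
 [656.14170863 -23.90738357]]
```

```bash
python3 -m handwheel '[[[1,0.02,0,-0.3,0],[1,0,0,-0.4,0],[1,0,0,-0.4,0],[1,0,0,-0.2,0],[1,0,0,-0.1,0],[1,0,0,-0.04,0],[1,0,0,0,0],[1,0,0,0,0]]]' 40
python3 -m handwheel '[[[1,0,0,-0.02,0],[1,0,0,0,0],[1,0,0,0,0]]]' 40
python3 -m handwheel '[[[1,0,0,-0.02,0],[1,0,0,0,0],[1,0,0,0,0]]]' 40
python3 -c "
from h import *
st()"
```

```text
time_s: 6.35
eef_pos: [658.7, -2.8, 80.1]
ee_rot: [0.0, 1.0, 0.005, 0.001]
force: [1.1, 0.3, -1.6]
grip_width: 0.18
grip_force: 45.6
time_s: 6.65
eef_pos: [658.3, -2.7, 78.5]
ee_rot: [0.0, 1.0, 0.005, 0.0]
force: [-0.3, 0.5, -2.2]
grip_width: 0.178
grip_force: 45.6
time_s: 6.95
eef_pos: [658.3, -2.7, 77.2]
ee_rot: [-0.0, 1.0, 0.005, -0.0]
force: [-0.4, 0.7, -1.4]
grip_width: 0.179
grip_force: 45.6
t 6.95 pos [658.3  -2.7  77.2] yaw 0.6 F [-0.4  0.7 -1.4] M [-0.   -0.   -0.02] w 0.179 gf 45.6
```

```bash
python3 -m handwheel '[[[1,0,0,-0.02,0],[1,0,0,0,0],[1,0,0,0,0]]]' 40
python3 -m handwheel '[[[1,0,0,-0.01,0],[1,0,0,0,0],[1,0,0,0,0]]]' 40
python3 -m handwheel '[[[1,0,0,-0.01,0],[1,0,0,0,0],[1,0,0,0,0]]]' 40
```

```text
time_s: 7.25
eef_pos: [658.4, -2.7, 76.8]
ee_rot: [0.0, 1.0, 0.005, 0.0]
force: [-2.7, 0.1, 3.1]
grip_width: 0.183
grip_force: 46.5
time_s: 7.55
eef_pos: [658.4, -2.8, 76.7]
ee_rot: [0.0, 1.0, 0.005, 0.0]
force: [-3.8, 0.7, 7.0]
grip_width: 0.175
grip_force: 47.1
time_s: 7.85
eef_pos: [658.5, -2.8, 76.6]
ee_rot: [0.0, 1.0, 0.005, 0.001]
force: [-5.1, -1.0, 9.3]
grip_width: 0.179
grip_force: 47.5
```

```bash
python3 -m handwheel '[[[1,-0.01,0,0.02,0],[1,0,0,0,0],[1,0,0,0,0]]]' 40
python3 -m handwheel '[[[0.5,0,0,0,0],[0.3,0,0,0,0],[0,0,0,0,0],[0,0,0,0,0],[0,0,0,0,0],[0,0,0,0,0],[0,0,0,0,0],[0,0,0,0,0],[0,0,0,0,0],[0,0,0,0,0]]]' 40
python3 - <<'E'
from h import *
st(); a=snap("wrist","w3"); b=snap("scene","s3")
cv2.imwrite("pics/m3.png",np.hstack([a["img"][0:330,100:500],cv2.resize(b["img"][170:300,250:410],(400,330),interpolation=cv2.INTER_CUBIC)]))
E
```

```text
time_s: 8.15
eef_pos: [658.0, -2.8, 76.5]
ee_rot: [0.0, 1.0, 0.005, 0.0]
force: [-0.5, 0.1, 4.3]
grip_width: 0.18
grip_force: 46.3
time_s: 9.15
eef_pos: [657.8, -2.7, 76.3]
ee_rot: [0.0, 1.0, 0.005, 0.0]
force: [0.2, 0.2, -0.6]
grip_width: 0.499
grip_force: 0.0
t 9.15 pos [657.8  -2.7  76.3] yaw 0.6 F [ 0.2  0.2 -0.6] M [-0.02  0.08 -0.01] w 0.499 gf 0.0
```

View pics/m3.png

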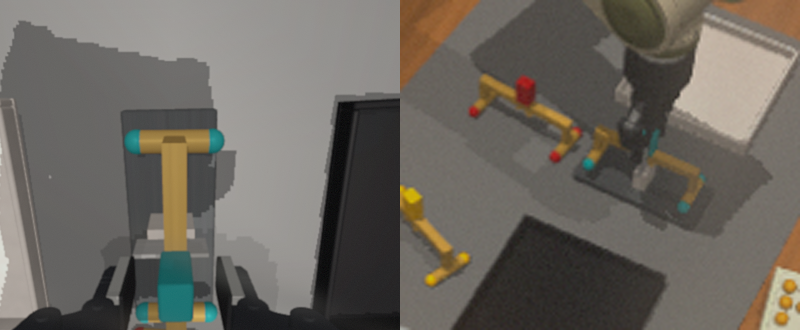

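The far crossbar has stayed where it was while held, at (132..216,141), and the near one is at (147..209,312). That looks level, so I'll check it numerically.

```bash
cat >> h.py <<'E'
def tilt(kx,ky,yaw,sc,wr,lo,hi,r=70):
    """mean px distance between projected crossbar ends and nearest coloured blob, per tilt, for scene & wrist"""
    from scipy.ndimage import label,center_of_mass
    y=np.radians(yaw);Rz=np.array([[np.cos(y),-np.sin(y),0],[np.sin(y),np.cos(y),0],[0,0,1]])
    P=np.array([[sx*62,sy*21,7-38] for sx in(1,-1) for sy in(1,-1)])
    out={}
    for n,c in(("scene",sc),("wrist",wr)):
        m=cv2.inRange(cv2.cvtColor(c["img"],cv2.COLOR_BGR2HSV),np.array(lo),np.array(hi))
        l,k=label(m);ids=[i for i in range(1,k+1) if (l==i).sum()>(3 if n=="scene" else 25)]
        B=np.array([center_of_mass(m,l,i)[::-1] for i in ids]);res=[]
        for a in(-13,-8,-4,0,4,8,13):
            t=np.radians(a);Ry=np.array([[np.cos(t),0,np.sin(t)],[0,1,0],[-np.sin(t),0,np.cos(t)]])
            X=P@Ry.T@Rz.T+[kx,ky,63];uv=proj(c,X)
            d=np.sort([np.hypot(*(B-q).T).min() for q in uv])[:3]
            res.append((a,round(d.mean(),1)))
        out[n]=res
    print(out)
E
python3 - <<'E'
from h import *
L=lambda n:pickle.load(open(n+".pkl","rb"))
tilt(658,-2.7,0.6,L("s3"),L("w3"),(78,70,40),(105,255,255))
E
cat pics/x 2>/dev/null
```

```text
{'scene': [(-13, np.float64(6.1)), (-8, np.float64(5.1)), (-4, np.float64(4.5)), (0, np.float64(4.2)), (4, np.float64(4.5)), (8, np.float64(5.0)), (13, np.float64(5.7))], 'wrist': [(-13, np.float64(12.0)), (-8, np.float64(9.0)), (-4, np.float64(6.8)), (0, np.float64(5.4)), (4, np.float64(7.7)), (8, np.float64(11.3)), (13, np.float64(16.5))]}
```

Turquoise is level to within the measurement, so it balances. I'll regrip it and carry it to the far-left slot of the white tray, about (651,248).

```bash
python3 -m handwheel '[[[1,0,0,0,0],[1,0,0,0,0],[1,0,0,0,0],[1,0,0,0,0],[1,0,0,0,0],[1,0,0,0.2,0],[1,0,0,0.4,0],[1,0,0,0.4,0],[1,0,0,0.4,0]]]' 40
python3 -m handwheel '[[[1,-0.014,0.3,0,0],[1,-0.014,0.5,0,0],[1,-0.014,0.6,0,0],[1,-0.014,0.6,0,0],[1,-0.014,0.6,0,0],[1,-0.014,0.6,0,0],[1,-0.014,0.6,0,0],[1,-0.014,0.6,0,0],[1,-0.014,0.4,0,0],[1,-0.014,0.21,0,0]]]' 40
python3 -m handwheel '[[[1,0,0,0,0],[1,0,0,0,0],[1,0,0,-0.4,0],[1,0,0,-0.5,0],[1,0,0,-0.4,0],[1,0,0,-0.2,0],[1,0,0,-0.08,0],[1,0,0,0,0],[1,0,0,0,0]]]' 40
python3 - <<'E'
from h import *
st()
E
```

```text
time_s: 10.15
eef_pos: [657.7, -2.8, 147.4]
ee_rot: [0.0, 1.0, 0.005, -0.0]
force: [-0.2, -0.1, -2.4]
grip_width: 0.179
grip_force: 42.8
time_s: 11.15
eef_pos: [650.0, 249.9, 145.4]
ee_rot: [0.0, 1.0, 0.006, -0.001]
force: [0.0, -0.7, -2.0]
grip_width: 0.181
grip_force: 42.8
time_s: 12.05
eef_pos: [651.4, 247.6, 68.5]
ee_rot: [-0.0, 1.0, 0.005, 0.001]
force: [0.3, -0.4, -1.3]
grip_width: 0.176
grip_force: 42.8
t 12.05 pos [651.4 247.6  68.5] yaw 0.6 F [ 0.3 -0.4 -1.3] M [-0.07 -0.02  0.01] w 0.176 gf 42.8
```

```bash
python3 -m handwheel '[[[1,0,0,-0.1,0],[1,0,0,-0.08,0],[1,0,0,0,0],[1,0,0,0,0]]]' 40
python3 -m handwheel '[[[1,0,0,-0.02,0],[1,0,0,0,0],[1,0,0,0,0]]]' 40
python3 -m handwheel '[[[1,0,0,-0.02,0],[1,0,0,0,0],[1,0,0,0,0]]]' 40
python3 -m handwheel '[[[1,0,0,-0.02,0],[1,0,0,0,0],[1,0,0,0,0]]]' 40
```

```text
time_s: 12.45
eef_pos: [650.8, 247.8, 58.2]
ee_rot: [0.0, 1.0, 0.005, -0.0]
force: [-1.0, 0.2, -2.0]
grip_width: 0.178
grip_force: 42.8
time_s: 12.75
eef_pos: [650.8, 247.8, 57.4]
ee_rot: [-0.0, 1.0, 0.005, 0.0]
force: [-0.3, -0.1, -2.0]
grip_width: 0.184
grip_force: 42.8
time_s: 13.05
eef_pos: [650.8, 247.8, 56.3]
ee_rot: [-0.0, 1.0, 0.005, 0.0]
force: [-0.2, 0.1, -1.8]
grip_width: 0.175
grip_force: 42.9
time_s: 13.35
eef_pos: [650.9, 247.9, 56.0]
ee_rot: [-0.0, 1.0, 0.005, 0.0]
force: [-3.1, -0.2, 4.7]
grip_width: 0.178
grip_force: 43.8
```

```bash
python3 -m handwheel '[[[0.5,0,0,0,0],[0,0,0,0,0],[0,0,0,0,0],[0,0,0,0,0],[0,0,0,0.2,0],[0,0,0,0.6,0],[0,0,0,0.8,0],[0,0,0,0.9,0]]]' 40
python3 -m handwheel '[[[-1,-0.334,-0.484,0,-0.057],[-1,-0.334,-0.484,0,-0.057],[-1,-0.334,-0.484,0,-0.057],[-1,-0.334,-0.484,0,-0.057],[-1,-0.334,-0.484,0,-0.057],[-1,-0.334,-0.484,0,-0.057],[-1,-0.334,-0.484,0,-0.057],[-1,-0.334,-0.484,0,-0.057],[-1,-0.334,-0.484,0,-0.057],[-1,-0.334,-0.484,0,-0.057]]]' 40
python3 -m handwheel '[[[-1,0,0,0,0],[-1,0,0,0,0]]]' 40
python3 - <<'E'
from h import *
from scipy.ndimage import label,center_of_mass
st();a=snap("wrist","w4")
h=cv2.cvtColor(a["img"],cv2.COLOR_BGR2HSV);m=((h[...,0]<7)|(h[...,0]>174))&(h[...,1]>120)&(h[...,2]>60)
l,k=label(m)
for i in range(1,k+1):
    n=(l==i).sum()
    if n>25: q=center_of_mass(m,l,i)[::-1];print(n,np.round(q,1),ray(a,[q],7).round(1))
print("expected px",proj(a,[(483+sx*62,5.5+sy*21,7) for sx in(1,-1) for sy in(1,-1)]).round())
E
```

```text
time_s: 14.15
eef_pos: [650.4, 247.6, 181.8]
ee_rot: [0.0, 1.0, 0.005, -0.001]
force: [0.3, 0.5, 0.4]
grip_width: 0.501
grip_force: 0.0
time_s: 15.15
eef_pos: [483.2, 4.9, 181.1]
ee_rot: [0.0, 0.999, -0.035, 0.001]
force: [-0.1, 0.5, -0.4]
grip_width: 0.999
grip_force: 0.0
time_s: 15.35
eef_pos: [484.1, 5.5, 181.1]
ee_rot: [0.0, 0.999, -0.035, 0.001]
force: [-0.1, -0.9, -0.2]
grip_width: 1.003
grip_force: 0.0
t 15.35 pos [484.1   5.5 181.1] yaw -4.0 F [-0.1 -0.9 -0.2] M [ 0.02  0.01 -0.01] w 1.003 gf 0.0
104 [247.3 123. ] [[551.1  26.9]]
103 [297.  123.3] [[547.4 -23.3]]
516 [271.4 200.1] [[467.8   8.4]]
73 [250.3 235.3] [[427.2  35.6]]
76 [293.8 235.4] [[423.6 -14.1]]
expected px [[248. 129.]
 [289. 126.]
 [259. 240.]
 [295. 237.]]
```

```bash
python3 -m handwheel '[[[-1,0.06,0.016,-0.3,0],[-1,0,0,-0.5,0],[-1,0,0,-0.6,0],[-1,0,0,-0.5,0],[-1,0,0,-0.4,0],[-1,0,0,-0.3,0],[-1,0,0,0,0],[-1,0,0,0,0]]]' 40
python3 -m handwheel '[[[1,0,0,0,0],[1,0,0,0,0],[1,0,0,0,0],[1,0,0,0,0],[1,0,0,0,0],[1,0,0,0,0],[1,0,0,0,0],[1,0,0,0,0]]]' 40
python3 -c "
from h import *
st()"
```

```text
time_s: 16.2
eef_pos: [487.3, 7.0, 50.7]
ee_rot: [0.0, 0.999, -0.034, 0.0]
force: [0.0, 0.5, 0.8]
grip_width: 1.002
grip_force: 0.0
time_s: 17.0
eef_pos: [486.9, 6.5, 50.4]
ee_rot: [-0.0, 0.999, -0.034, 0.0]
force: [0.1, 0.3, 1.1]
grip_width: 0.179
grip_force: 43.7
t 17.0 pos [486.9   6.5  50.4] yaw -3.9 F [0.1 0.3 1.1] M [ 0.05  0.01 -0.06] w 0.179 gf 43.7
```

```bash
python3 -m handwheel '[[[1,0,0,0.2,0],[1,0,0,0.5,0],[1,0,0,0.6,0],[1,0,0,0.5,0],[1,0,0,0.2,0]]]' 40
python3 -m handwheel '[[[1,0.2,-0.018,0,0.06],[1,0.4,-0.018,0,0.06],[1,0.4,-0.018,0,0.06],[1,0.4,-0.018,0,0.06],[1,0.4,-0.018,0,0.06],[1,0.4,-0.018,0,0.06],[1,0.4,-0.018,0,0.06],[1,0.4,-0.018,0,0.06],[1,0.3,-0.018,0,0.06],[1,0.11,-0.018,0,0.06]]]' 40
python3 -m handwheel '[[[1,0,0,0,0],[1,0,0,0,0],[1,0,0,0,0]]]' 40
python3 - <<'E'
from h import *
from scipy.ndimage import label,center_of_mass
st();a=snap("wrist","w5")
h=cv2.cvtColor(a["img"],cv2.COLOR_BGR2HSV);m=((h[...,0]<7)|(h[...,0]>174))&(h[...,1]>120)&(h[...,2]>60)
l,k=label(m)
for i in range(1,k+1):
    n=(l==i).sum()
    if n>25: q=center_of_mass(m,l,i)[::-1];print(n,np.round(q,1),ray(a,[q],107).round(1))
E
```

```text
time_s: 17.5
eef_pos: [487.5, 6.4, 152.8]
ee_rot: [0.0, 0.999, -0.034, 0.002]
force: [0.1, -0.0, -2.9]
grip_width: 0.177
grip_force: 43.4
time_s: 18.5
eef_pos: [658.0, -2.5, 147.7]
ee_rot: [-0.0, 1.0, 0.008, -0.001]
force: [0.2, 0.2, -1.5]
grip_width: 0.182
grip_force: 43.3
time_s: 18.8
eef_pos: [656.8, -2.4, 150.1]
ee_rot: [-0.0, 1.0, 0.007, -0.0]
force: [0.0, 0.0, -1.6]
grip_width: 0.178
grip_force: 43.3
t 18.8 pos [656.8  -2.4 150.1] yaw 0.9 F [ 0.   0.  -1.6] M [-0.   -0.04 -0.  ] w 0.178 gf 43.3
300 [232.7 141.9] [[718.7  22.2]]
277 [316.  141.9] [[719.5 -28.3]]
2394 [275. 289.] [[615.   -5.1]]
```

```bash
python3 -m handwheel '[[[1,0.01,0,-0.3,0],[1,0,0,-0.4,0],[1,0,0,-0.4,0],[1,0,0,-0.2,0],[1,0,0,-0.1,0],[1,0,0,-0.04,0],[1,0,0,0,0],[1,0,0,0,0]]]' 40
python3 -m handwheel '[[[1,0,0,-0.02,0],[1,0,0,0,0],[1,0,0,0,0]]]' 40
python3 -m handwheel '[[[1,0,0,-0.02,0],[1,0,0,0,0],[1,0,0,0,0]]]' 40
python3 -m handwheel '[[[1,0,0,-0.01,0],[1,0,0,0,0],[1,0,0,0,0]]]' 40
```

```text
time_s: 19.65
eef_pos: [658.2, -2.5, 79.1]
ee_rot: [0.0, 1.0, 0.007, 0.001]
force: [-0.3, -0.7, -2.1]
grip_width: 0.182
grip_force: 43.2
time_s: 19.95
eef_pos: [657.9, -2.4, 77.5]
ee_rot: [0.0, 1.0, 0.007, 0.0]
force: [0.2, -0.9, -2.7]
grip_width: 0.177
grip_force: 43.2
time_s: 20.25
eef_pos: [657.9, -2.5, 76.4]
ee_rot: [0.0, 1.0, 0.007, 0.0]
force: [1.1, 1.3, -2.3]
grip_width: 0.179
grip_force: 43.4
time_s: 20.55
eef_pos: [658.0, -2.5, 76.0]
ee_rot: [0.0, 1.0, 0.008, 0.0]
force: [1.6, -0.1, -0.6]
grip_width: 0.181
grip_force: 43.5
```

```bash
python3 -m handwheel '[[[1,0.01,0,-0.01,0],[1,0,0,0,0],[1,0,0,0,0]]]' 40
python3 -m handwheel '[[[0.5,0,0,0,0],[0.3,0,0,0,0],[0,0,0,0,0],[0,0,0,0,0],[0,0,0,0,0],[0,0,0,0,0],[0,0,0,0,0],[0,0,0,0,0],[0,0,0,0,0],[0,0,0,0,0]]]' 40
python3 - <<'E'
from h import *
st(); a=snap("wrist","w6"); b=snap("scene","s6")
tilt(658,-2.7,0.6,b,a,(0,120,60),(7,255,255))
cv2.imwrite("pics/m6.png",np.hstack([a["img"][0:330,100:500],cv2.resize(b["img"][140:270,270:430],(400,330),interpolation=cv2.INTER_CUBIC)]))
E
```

```text
time_s: 20.85
eef_pos: [658.4, -2.5, 75.7]
ee_rot: [0.0, 1.0, 0.007, 0.0]
force: [-0.9, -0.2, 4.5]
grip_width: 0.18
grip_force: 44.1
time_s: 21.85
eef_pos: [658.3, -2.5, 75.3]
ee_rot: [-0.0, 1.0, 0.007, -0.0]
force: [0.2, 0.1, 0.8]
grip_width: 0.502
grip_force: 0.0
t 21.85 pos [658.3  -2.5  75.3] yaw 0.9 F [0.2 0.1 0.8] M [-0.01  0.01 -0.02] w 0.502 gf 0.0
{'scene': [(-13, np.float64(4.3)), (-8, np.float64(4.7)), (-4, np.float64(5.2)), (0, np.float64(5.7)), (4, np.float64(6.2)), (8, np.float64(6.7)), (13, np.float64(7.4))], 'wrist': [(-13, np.float64(4.7)), (-8, np.float64(6.8)), (-4, np.float64(9.8)), (0, np.float64(13.3)), (4, np.float64(15.7)), (8, np.float64(17.7)), (13, np.float64(21.2))]}
```

View pics/m6.png

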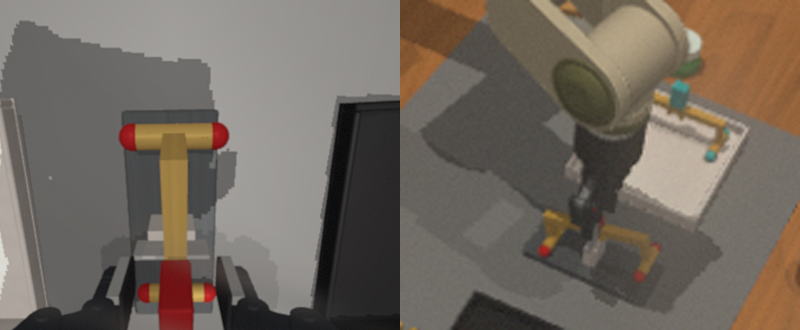

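The wrist view shows the far crossbar up at (120..228,136) and the near one dropped to (140..215,293), so the tilt is about -13°. Red is lopsided and goes to the black tray. Turquoise stands upright in the white tray. I'll regrip with the TCP shifted 6 mm toward the leaning tab.

```bash
python3 -m handwheel '[[[0,-0.12,0,0,0],[0,0,0,0,0],[1,0,0,0,0],[1,0,0,0,0],[1,0,0,0,0],[1,0,0,0,0],[1,0,0,0,0],[1,0,0,0,0]]]' 30
python3 -m handwheel '[[[1,0,0,0.2,0],[1,0,0,0.4,0],[1,0,0,0.4,0],[1,0,0,0.4,0],[1,0,0,0,0]]]' 30
python3 -m handwheel '[[[1,0.013,-0.3,0,0.024],[1,0.013,-0.5,0,0.024],[1,0.013,-0.6,0,0.024],[1,0.013,-0.6,0,0.024],[1,0.013,-0.6,0,0.024],[1,0.013,-0.6,0,0.024],[1,0.013,-0.6,0,0.024],[1,0.013,-0.6,0,0.024],[1,0.013,-0.4,0,0.024],[1,0.013,-0.18,0,0.024]]]' 30
python3 -m handwheel '[[[1,0,0,0,0],[1,0,0,0,0]]]' 30
python3 - <<'E'
from h import *
st();a=snap("wrist","w7");cv2.imwrite("pics/m7.png",a["img"])
E
```

```text
time_s: 22.75
eef_pos: [652.4, -2.4, 75.4]
ee_rot: [-0.0, 1.0, 0.007, 0.0]
force: [-0.8, 0.5, 3.3]
grip_width: 0.182
grip_force: 33.2
time_s: 23.25
eef_pos: [653.4, -2.7, 148.3]
ee_rot: [0.001, 1.0, 0.007, 0.003]
force: [-0.2, 0.4, -2.2]
grip_width: 0.18
grip_force: 32.8
time_s: 24.25
eef_pos: [657.7, -254.1, 143.3]
ee_rot: [-0.0, 1.0, 0.023, -0.001]
force: [-0.2, 0.3, -2.8]
grip_width: 0.18
grip_force: 32.7
time_s: 24.45
eef_pos: [658.6, -250.7, 144.6]
ee_rot: [-0.0, 1.0, 0.024, -0.0]
force: [0.2, 0.3, -2.1]
grip_width: 0.181
grip_force: 32.7
t 24.45 pos [ 658.6 -250.7  144.6] yaw 2.8 F [ 0.2  0.3 -2.1] M [ 0.   -0.02  0.03] w 0.181 gf 32.7
```

View pics/m7.png

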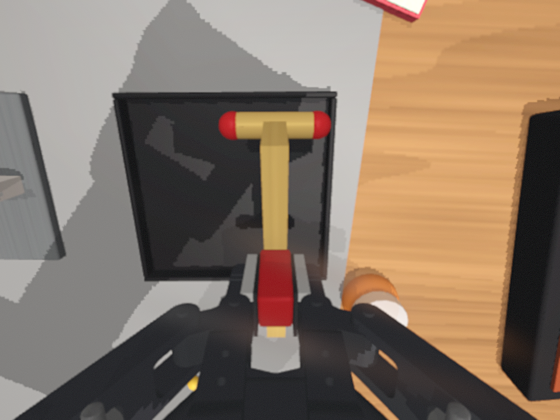

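The red hanger is held tilted over the black tray, whose corners are at (116,96), (335,94), (327,278) and (148,278). The orange pot is outside at (375,295), so I'll check the clearance.

Run:
```python
from h import *
a=pickle.load(open("w7.pkl","rb"))
w=ray(a,[(116,96),(335,94),(327,278),(148,278)],22);print(w.round(1),w.mean(0).round(1))
t=pickle.load(open("top.pkl","rb"));print("pot",ray(t,[(380,181)],45).round(1), "yaw",np.degrees(np.arctan2(*(w[0]-w[3])[::-1])),np.degrees(np.arctan2(*(w[1]-w[2])[::-1])))
```

```text
[[ 741.2 -118.1]
 [ 752.1 -297.3]
 [ 578.3 -309.4]
 [ 569.4 -129.1]] [ 660.2 -213.5]
pot [[ 543.1 -362.3]] yaw 3.639617432942409 3.9831235157724247
```

```bash
python3 -m handwheel '[[[1,0,0,-0.3,0],[1,0,0,-0.4,0],[1,0,0,-0.4,0],[1,0,0,-0.2,0],[1,0,0,-0.1,0],[1,0,0,0,0],[1,0,0,0,0]]]' 20
python3 -m handwheel '[[[1,0,0,-0.05,0],[1,0,0,-0.05,0],[1,0,0,0,0]]]' 20
python3 -m handwheel '[[[1,0,0,-0.05,0],[1,0,0,-0.05,0],[1,0,0,0,0]]]' 20
python3 -c "
from h import *
st()"
```

```text
time_s: 25.2
eef_pos: [659.2, -251.6, 76.2]
ee_rot: [0.0, 1.0, 0.024, 0.001]
force: [0.1, -0.1, -3.1]
grip_width: 0.186
grip_force: 32.6
time_s: 25.5
eef_pos: [658.7, -251.4, 70.1]
ee_rot: [-0.0, 1.0, 0.024, -0.0]
force: [0.2, -0.4, -2.3]
grip_width: 0.184
grip_force: 32.7
time_s: 25.8
eef_pos: [660.3, -251.9, 67.5]
ee_rot: [0.001, 1.0, 0.024, 0.002]
force: [3.4, 0.4, 6.2]
grip_width: 0.183
grip_force: 34.0
t 25.8 pos [ 660.3 -251.9   67.5] yaw 2.8 F [3.4 0.4 6.2] M [ 0.04 -0.23  0.01] w 0.183 gf 34.0
```

```bash
python3 -m handwheel '[[[1,0,0,-0.05,0],[1,0,0,0,0]]]' 20
python3 -m handwheel '[[[1,0,0,-0.05,0],[1,0,0,0,0]]]' 20
python3 -m handwheel '[[[1,0,0,-0.05,0],[1,0,0,0,0]]]' 20
python3 -c "
from h import *
st()"
```

```text
time_s: 26.0
eef_pos: [661.4, -252.0, 66.6]
ee_rot: [0.002, 1.0, 0.024, 0.004]
force: [5.5, 1.6, 11.9]
grip_width: 0.181
grip_force: 35.1
time_s: 26.2
eef_pos: [662.6, -252.1, 65.5]
ee_rot: [0.002, 1.0, 0.024, 0.006]
force: [8.7, 2.9, 16.9]
grip_width: 0.181
grip_force: 36.2
time_s: 26.4
eef_pos: [663.6, -252.1, 64.3]
ee_rot: [0.003, 1.0, 0.024, 0.008]
force: [11.5, 3.0, 20.3]
grip_width: 0.18
grip_force: 37.3
t 26.4 pos [ 663.6 -252.1   64.3] yaw 2.8 F [11.5  3.  20.3] M [ 0.77 -1.52 -0.08] w 0.18 gf 37.3
```

```bash
python3 -m handwheel '[[[0.70,0,0,0.05,0],[0.70,0,0,0,0]]]' 20
python3 -m handwheel '[[[0.67,0,0,0,0],[0.67,0,0,0,0]]]' 20
python3 -c "
from h import *
st()"
```

```text
time_s: 26.6
eef_pos: [661.3, -252.0, 64.1]
ee_rot: [0.002, 1.0, 0.024, 0.004]
force: [6.4, 0.7, 12.5]
grip_width: 0.183
grip_force: 36.0
time_s: 26.8
eef_pos: [661.3, -252.0, 64.0]
ee_rot: [0.002, 1.0, 0.024, 0.004]
force: [6.6, 0.9, 11.8]
grip_width: 0.178
grip_force: 36.0
t 26.8 pos [ 661.3 -252.    64. ] yaw 2.8 F [ 6.6  0.9 11.8] M [ 0.26 -0.56 -0.04] w 0.178 gf 36.0
```

```bash
python3 -m handwheel '[[[0.65,0,0,0,0],[0.65,0,0,0,0]]]' 20
python3 -m handwheel '[[[0.64,0,0,0,0],[0.64,0,0,0,0]]]' 20
python3 -m handwheel '[[[0.63,0,0,0,0],[0.63,0,0,0,0]]]' 20
python3 -c "
from h import *
st();c=snap('wrist','w8')
from scipy.ndimage import label,center_of_mass
h=cv2.cvtColor(c['img'],cv2.COLOR_BGR2HSV);m=((h[...,0]<7)|(h[...,0]>174))&(h[...,1]>120)&(h[...,2]>60)
l,k=label(m)
print([(int((l==i).sum()),np.round(center_of_mass(m,l,i)[::-1],1)) for i in range(1,k+1) if (l==i).sum()>60])"
```

```text
time_s: 27.0
eef_pos: [661.4, -252.1, 64.0]
ee_rot: [0.002, 1.0, 0.024, 0.004]
force: [5.9, 0.3, 12.1]
grip_width: 0.183
grip_force: 36.0
time_s: 27.2
eef_pos: [661.4, -252.0, 64.0]
ee_rot: [0.002, 1.0, 0.024, 0.004]
force: [5.9, 0.3, 11.8]
grip_width: 0.184
grip_force: 35.2
time_s: 27.4
eef_pos: [661.5, -252.0, 63.8]
ee_rot: [0.002, 1.0, 0.024, 0.004]
force: [6.4, -0.1, 10.1]
grip_width: 0.181
grip_force: 12.1
t 27.4 pos [ 661.5 -252.    63.8] yaw 2.8 F [ 6.4 -0.1 10.1] M [ 0.18 -0.9  -0.04] w 0.181 gf 12.1
[(387, array([229.8, 130.5])), (373, array([320. , 130.6])), (2646, array([275. , 289.8]))]
```

Grip is now at a light 12 N, so I'll ease down and let the floor level the hanger.

```bash
python3 -m handwheel '[[[0.63,0,0,-0.04,0],[0.63,0,0,0,0]]]' 20
python3 -m handwheel '[[[0.63,0,0,-0.04,0],[0.63,0,0,0,0]]]' 20
python3 -c "
from h import *
st();c=snap('wrist','w8')
from scipy.ndimage import label,center_of_mass
h=cv2.cvtColor(c['img'],cv2.COLOR_BGR2HSV);m=((h[...,0]<7)|(h[...,0]>174))&(h[...,1]>120)&(h[...,2]>60)
l,k=label(m)
print([(int((l==i).sum()),np.round(center_of_mass(m,l,i)[::-1],1)) for i in range(1,k+1) if (l==i).sum()>60])"
```

```text
time_s: 27.65
eef_pos: [661.0, -252.0, 61.2]
ee_rot: [0.002, 1.0, 0.024, 0.003]
force: [5.6, 0.6, 7.7]
grip_width: 0.186
grip_force: 12.0
time_s: 27.85
eef_pos: [660.6, -252.0, 58.5]
ee_rot: [0.001, 1.0, 0.024, 0.003]
force: [4.1, 1.1, 5.6]
grip_width: 0.184
grip_force: 12.0
t 27.85 pos [ 660.6 -252.    58.5] yaw 2.8 F [4.1 1.1 5.6] M [ 0.02 -0.47  0.02] w 0.184 gf 12.0
[(364, array([231.1, 136. ])), (353, array([318.7, 135.8])), (2623, array([275. , 290.2]))]
```

```bash
python3 -m handwheel '[[[0.63,0,0,-0.03,0],[0.63,0,0,0,0]]]' 20
python3 -m handwheel '[[[0.63,0,0,-0.03,0],[0.63,0,0,0,0]]]' 20
python3 -m handwheel '[[[0.63,0,0,-0.02,0],[0.63,0,0,0,0]]]' 20
python3 -c "
from h import *
st();c=snap('wrist','w8')
from scipy.ndimage import label,center_of_mass
h=cv2.cvtColor(c['img'],cv2.COLOR_BGR2HSV);m=((h[...,0]<7)|(h[...,0]>174))&(h[...,1]>120)&(h[...,2]>60)
l,k=label(m)
print([(int((l==i).sum()),np.round(center_of_mass(m,l,i)[::-1],1)) for i in range(1,k+1) if (l==i).sum()>60])"
```

```text
time_s: 28.1
eef_pos: [660.4, -252.0, 56.8]
ee_rot: [0.001, 1.0, 0.024, 0.002]
force: [3.7, -0.3, 5.7]
grip_width: 0.186
grip_force: 12.0
time_s: 28.3
eef_pos: [660.1, -251.9, 55.0]
ee_rot: [0.001, 1.0, 0.024, 0.002]
force: [3.6, 1.0, 5.2]
grip_width: 0.186
grip_force: 12.0
time_s: 28.5
eef_pos: [659.7, -251.8, 53.5]
ee_rot: [0.001, 1.0, 0.024, 0.001]
force: [4.9, -0.5, 5.4]
grip_width: 0.187
grip_force: 12.1
t 28.5 pos [ 659.7 -251.8   53.5] yaw 2.8 F [ 4.9 -0.5  5.4] M [-0.01 -0.51  0.03] w 0.187 gf 12.1
[(347, array([232.4, 141.8])), (342, array([317.5, 141.8])), (2540, array([275.1, 290.5]))]
```

```bash
cat >> h.py <<'E'
def far(c,n=60):
    from scipy.ndimage import label,center_of_mass
    h=cv2.cvtColor(c['img'],cv2.COLOR_BGR2HSV);m=((h[...,0]<7)|(h[...,0]>174))&(h[...,1]>120)&(h[...,2]>60)
    l,k=label(m);q=[center_of_mass(m,l,i)[::-1] for i in range(1,k+1) if (l==i).sum()>n][:2]
    for z in(7,12,17,22): print(z,np.hypot(*np.diff(ray(c,q,z),axis=0)[0]).round(1),ray(c,q,z).mean(0).round(1))
E
python3 - <<'E'
from h import *
far(pickle.load(open("w8.pkl","rb")))
s=snap("scene","s8");cv2.imwrite("pics/m8.png",cv2.resize(s["img"][220:330,260:400],None,fx=4,fy=4,interpolation=cv2.INTER_CUBIC))
E
```

```text
7 52.5 [ 721.7 -250.8]
12 51.1 [ 722.3 -250.8]
17 49.7 [ 722.9 -250.7]
22 48.3 [ 723.5 -250.7]
```

View pics/m8.png

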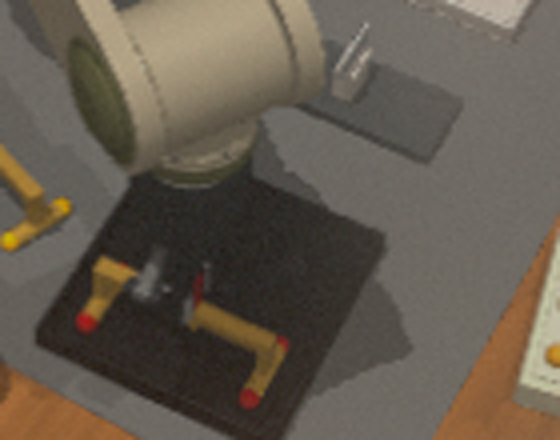

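The scene crop shows the red hanger almost level in the black tray, with crossbar ends at (87,322), (249,399) and (281,345). The far end is about 2 mm up, so I'll press a little more and then release gently.

```bash
python3 -m handwheel '[[[0.63,0,0,-0.02,0],[0.63,0,0,0,0]]]' 20
python3 -m handwheel '[[[0.63,0,0,-0.02,0],[0.63,0,0,0,0]]]' 20
python3 -c "
from h import *
far(snap('wrist','w9'))"
```

```text
time_s: 28.8
eef_pos: [659.8, -251.8, 53.5]
ee_rot: [0.001, 1.0, 0.024, 0.002]
force: [1.3, 1.2, 11.3]
grip_width: 0.184
grip_force: 12.8
time_s: 29.0
eef_pos: [659.8, -251.9, 53.3]
ee_rot: [0.001, 1.0, 0.024, 0.002]
force: [-1.2, 2.1, 16.9]
grip_width: 0.181
grip_force: 13.4
7 52.4 [ 721.8 -250.8]
12 51.0 [ 722.4 -250.8]
17 49.7 [ 723.  -250.7]
22 48.3 [ 723.6 -250.7]
```

```bash
python3 -m handwheel '[[[0.63,0,0,0.03,0],[0.6,0,0,0,0],[0.5,0,0,0,0],[0,0,0,0,0],[0,0,0,0,0],[0,0,0,0.2,0],[0,0,0,0.6,0],[0,0,0,0.8,0],[0,0,0,0.95,0]]]' 40
python3 -m handwheel '[[[-1,-0.394,0.092,0,-0.291],[-1,-0.394,0.092,0,-0.291],[-1,-0.394,0.092,0,-0.291],[-1,-0.394,0.092,0,-0.291],[-1,-0.394,0.092,0,-0.291],[-1,-0.394,0.092,0,-0.291],[-1,-0.394,0.092,0,-0.291],[-1,-0.394,0.092,0,-0.291],[-1,-0.394,0.092,0,-0.291],[-1,-0.394,0.092,0,-0.291]]]' 40
python3 -m handwheel '[[[-1,0,0,0,0],[-1,0,0,0,0]]]' 40
python3 - <<'E'
from h import *
from scipy.ndimage import label,center_of_mass
st();a=snap("wrist","w10");snap("scene","s10")
h=cv2.cvtColor(a["img"],cv2.COLOR_BGR2HSV);m=(h[...,0]>22)&(h[...,0]<35)&(h[...,1]>150)&(h[...,2]>100)
l,k=label(m)
for i in range(1,k+1):
    n=(l==i).sum()
    if n>25: q=center_of_mass(m,l,i)[::-1];print(n,np.round(q,1),ray(a,[q],7).round(1),"hue",np.median(h[...,0][l==i]))
cv2.imwrite("pics/m10.png",a["img"])
E
```

```text
time_s: 29.95
eef_pos: [658.2, -251.1, 180.3]
ee_rot: [-0.001, 1.0, 0.024, -0.001]
force: [0.3, -0.6, 0.7]
grip_width: 0.5
grip_force: 0.0
time_s: 30.95
eef_pos: [461.1, -205.3, 180.1]
ee_rot: [0.0, 0.984, -0.179, 0.0]
force: [0.3, 0.4, 0.4]
grip_width: 0.999
grip_force: 0.0
time_s: 31.15
eef_pos: [462.3, -205.8, 180.1]
ee_rot: [0.0, 0.984, -0.178, 0.001]
force: [0.9, -0.1, 0.4]
grip_width: 1.001
grip_force: 0.0
t 31.15 pos [ 462.3 -205.8  180.1] yaw -20.5 F [ 0.9 -0.1  0.4] M [-0.03 -0.05 -0.01] w 1.001 gf 0.0
75 [296.9 123.1] [[ 515.7 -251.2]] hue 25.0
358 [273.1 205.3] [[ 442.1 -198. ]] hue 28.0
28 [295.9 237.5] [[ 396.5 -208.9]] hue 24.0
```

View pics/m10.png

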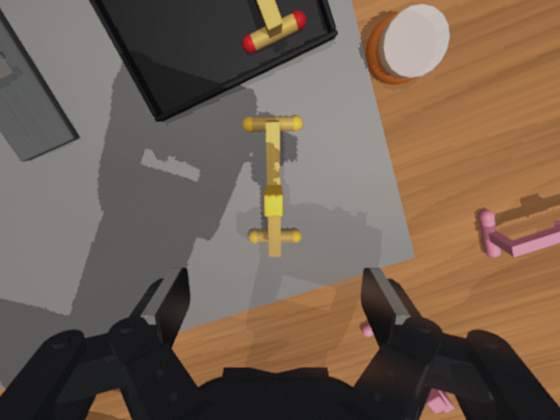

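The yellow hanger lies straight under the tool, with crossbar ends at (248,124), (297,123), (253,237) and (296,237). The red one stands in the black tray.

Run:
```python
from h import *
a=pickle.load(open("w10.pkl","rb"))
print(pose(a,[(248.5,124),(297,123.1),(253.5,237),(296,237.3)]))
```

```text
(array([ 464.6, -207.3]), 'L', np.float64(125.6), 'W', np.float64(48.8), 'yaw', np.float64(-19.5))
```

```bash
python3 -m handwheel '[[[-1,0.046,-0.03,-0.3,0.11],[-1,0,0,-0.5,0],[-1,0,0,-0.6,0],[-1,0,0,-0.5,0],[-1,0,0,-0.4,0],[-1,0,0,-0.29,0],[-1,0,0,0,0],[-1,0,0,0,0]]]' 40
python3 -m handwheel '[[[1,0,0,0,0],[1,0,0,0,0],[1,0,0,0,0],[1,0,0,0,0],[1,0,0,0,0],[1,0,0,0,0],[1,0,0,0,0],[1,0,0,0,0]]]' 40
python3 -m handwheel '[[[1,0,0,0.2,0],[1,0,0,0.5,0],[1,0,0,0.6,0],[1,0,0,0.5,0],[1,0,0,0.2,0]]]' 40
python3 -m handwheel '[[[1,0.386,0.409,0,0.253],[1,0.386,0.409,0,0.253],[1,0.386,0.409,0,0.253],[1,0.386,0.409,0,0.253],[1,0.386,0.409,0,0.253],[1,0.386,0.409,0,0.253],[1,0.386,0.409,0,0.253],[1,0.386,0.409,0,0.253],[1,0.386,0.409,0,0.253],[1,0.386,0.409,0,0.253]]]' 40
python3 -m handwheel '[[[1,0,0,0,0],[1,0,0,0,0],[1,0,0,0,0]]]' 40
python3 - <<'E'
from h import *
from scipy.ndimage import label,center_of_mass
st();a=snap("wrist","w11")
h=cv2.cvtColor(a["img"],cv2.COLOR_BGR2HSV);m=(h[...,0]>14)&(h[...,0]<35)&(h[...,1]>120)&(h[...,2]>70)
m[175:]=0;l,k=label(m)
q=pts(m);r=ray(a,q[q[:,1]<155],107);print(len(q),q.min(0),q.max(0)); sel=q[(q[:,0]<255)|(q[:,0]>295)];sel=sel[sel[:,1]<160];print(sel.mean(0),ray(a,[sel.mean(0)],107))
E
```

```text
time_s: 32.05
eef_pos: [464.6, -207.2, 50.1]
ee_rot: [0.0, 0.985, -0.17, 0.0]
force: [-0.3, -0.4, 0.4]
grip_width: 0.999
grip_force: 0.0
time_s: 32.85
eef_pos: [464.1, -206.9, 49.8]
ee_rot: [-0.0, 0.985, -0.17, -0.0]
force: [0.7, 0.3, -0.7]
grip_width: 0.184
grip_force: 43.5
time_s: 33.35
eef_pos: [464.8, -207.4, 152.5]
ee_rot: [0.001, 0.985, -0.17, 0.002]
force: [-0.0, 0.6, -3.0]
grip_width: 0.183
grip_force: 43.3
time_s: 34.35
eef_pos: [657.4, -1.5, 148.9]
ee_rot: [-0.0, 1.0, 0.006, -0.001]
force: [-0.5, -0.3, -1.8]
grip_width: 0.178
grip_force: 43.2
time_s: 34.65
eef_pos: [656.5, -3.0, 149.3]
ee_rot: [-0.0, 1.0, 0.005, -0.001]
force: [0.0, 0.0, -1.8]
grip_width: 0.183
grip_force: 43.2
t 34.65 pos [656.5  -3.  149.3] yaw 0.6 F [ 0.   0.  -1.8] M [-0.01  0.   -0.02] w 0.183 gf 43.2
3311 [  0. 118.] [559. 174.]
[316.02169197 137.49078091] [[721.77476923 -28.95665842]]
```

```bash
python3 -m handwheel '[[[1,0.01,0,-0.3,0],[1,0,0,-0.4,0],[1,0,0,-0.4,0],[1,0,0,-0.2,0],[1,0,0,-0.1,0],[1,0,0,-0.04,0],[1,0,0,0,0],[1,0,0,0,0]]]' 40
python3 -m handwheel '[[[1,0,0,-0.02,0],[1,0,0,0,0],[1,0,0,0,0]]]' 40
python3 -m handwheel '[[[1,0,0,-0.02,0],[1,0,0,0,0],[1,0,0,0,0]]]' 40
python3 -m handwheel '[[[1,0,0,-0.02,0],[1,0,0,0,0],[1,0,0,0,0]]]' 40
```

```text
time_s: 35.5
eef_pos: [658.0, -2.5, 78.6]
ee_rot: [0.0, 1.0, 0.005, 0.001]
force: [1.1, 1.2, -2.3]
grip_width: 0.179
grip_force: 43.2
time_s: 35.8
eef_pos: [657.6, -2.4, 76.9]
ee_rot: [0.0, 1.0, 0.005, 0.0]
force: [-0.5, -0.9, -1.8]
grip_width: 0.18
grip_force: 43.2
time_s: 36.1
eef_pos: [657.7, -2.5, 75.8]
ee_rot: [0.0, 1.0, 0.005, 0.0]
force: [0.1, 0.6, -1.6]
grip_width: 0.176
grip_force: 43.3
time_s: 36.4
eef_pos: [658.0, -2.5, 75.2]
ee_rot: [0.0, 1.0, 0.005, 0.001]
force: [2.0, 0.2, 1.7]
grip_width: 0.183
grip_force: 43.8
```

Contact. I'll release it and watch.

```bash
python3 -m handwheel '[[[1,0.01,0,0,0],[1,0,0,0,0]]]' 40
python3 -m handwheel '[[[0.5,0,0,0,0],[0.3,0,0,0,0],[0,0,0,0,0],[0,0,0,0,0],[0,0,0,0,0],[0,0,0,0,0],[0,0,0,0,0],[0,0,0,0,0],[0,0,0,0,0],[0,0,0,0,0]]]' 40
python3 - <<'E'
from h import *
st(); a=snap("wrist","w12"); b=snap("scene","s12")
cv2.imwrite("pics/m12.png",np.hstack([a["img"][0:330,100:500],cv2.resize(b["img"][170:300,250:410],(400,330),interpolation=cv2.INTER_CUBIC)]))
E
```

```text
time_s: 36.6
eef_pos: [658.2, -2.5, 75.2]
ee_rot: [0.0, 1.0, 0.005, 0.0]
force: [-1.0, 0.4, 3.1]
grip_width: 0.179
grip_force: 43.9
time_s: 37.6
eef_pos: [658.1, -2.4, 74.8]
ee_rot: [-0.0, 1.0, 0.005, -0.0]
force: [-0.2, 0.0, -0.2]
grip_width: 0.498
grip_force: 0.0
t 37.6 pos [658.1  -2.4  74.8] yaw 0.6 F [-0.2  0.  -0.2] M [0.03 0.03 0.01] w 0.498 gf 0.0
```

View pics/m12.png

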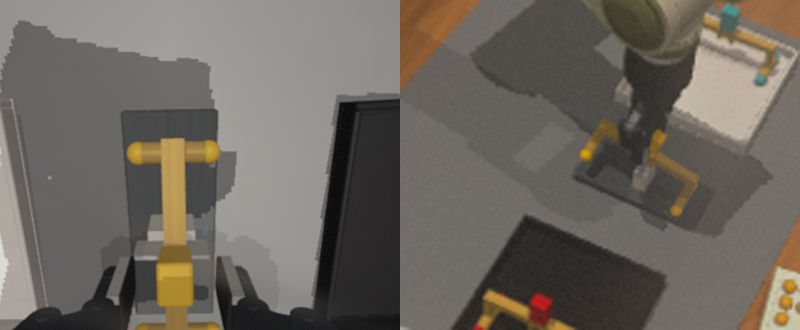

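The far crossbar is now at row 152 with span 136..212, and the near one at row 328. The level turquoise hanger gave rows 141 and 312. So the far end has dropped; I'll confirm it numerically and check the red hanger in the black tray.

Run:
```python
from h import *
for n in("w3","w6","w12"):
    a=pickle.load(open(n+".pkl","rb"))
    for t in(-13,0,13):
        r=np.radians(t);c,s=np.cos(r),np.sin(r)
        f=lambda x,z:(658+c*x+s*z, 63-s*x+c*z)
        o=[]
        for sx in(1,-1):
            X,Z=f(62*sx,-31);o.append(proj(a,[(X,-2.7,Z)])[0][1].round())
        print(n,t,o)
from rig import optics
s=pickle.load(open("s12.pkl","rb"))
```

```text
w3 -13 [np.float64(135.0), np.float64(291.0)]
w3 0 [np.float64(142.0), np.float64(311.0)]
w3 13 [np.float64(153.0), np.float64(331.0)]
w6 -13 [np.float64(136.0), np.float64(292.0)]
w6 0 [np.float64(143.0), np.float64(313.0)]
w6 13 [np.float64(154.0), np.float64(333.0)]
w12 -13 [np.float64(136.0), np.float64(292.0)]
w12 0 [np.float64(143.0), np.float64(313.0)]
w12 13 [np.float64(153.0), np.float64(333.0)]
```

Yellow is at about +13°, so it is lopsided and also goes to the black tray, at the free side near (656.5,-172.5). I'll regrip it 6 mm toward +x.

```bash
python3 -m handwheel '[[[0,0.12,0,0,0],[0,0,0,0,0],[1,0,0,0,0],[1,0,0,0,0],[1,0,0,0,0],[1,0,0,0,0],[1,0,0,0,0],[1,0,0,0,0]]]' 20
python3 -m handwheel '[[[1,0,0,0.2,0],[1,0,0,0.4,0],[1,0,0,0.4,0],[1,0,0,0.4,0],[1,0,0,0,0]]]' 20
python3 -m handwheel '[[[1,-0.015,-0.2,0,0.029],[1,-0.015,-0.35,0,0.029],[1,-0.015,-0.4,0,0.029],[1,-0.015,-0.4,0,0.029],[1,-0.015,-0.4,0,0.029],[1,-0.015,-0.4,0,0.029],[1,-0.015,-0.4,0,0.029],[1,-0.015,-0.4,0,0.029],[1,-0.015,-0.3,0,0.029],[1,-0.015,-0.15,0,0.029]]]' 20
python3 -m handwheel '[[[1,0,0,0,0],[1,0,0,-0.3,0],[1,0,0,-0.4,0],[1,0,0,-0.4,0],[1,0,0,-0.2,0],[1,0,0,-0.1,0],[1,0,0,0,0],[1,0,0,0,0]]]' 20
python3 -c "
from h import *
st()"
```

```text
time_s: 38.5
eef_pos: [664.1, -2.5, 74.8]
ee_rot: [-0.0, 1.0, 0.005, -0.0]
force: [-0.5, 0.5, 0.4]
grip_width: 0.19
grip_force: 19.7
time_s: 39.0
eef_pos: [665.3, -2.6, 148.2]
ee_rot: [0.001, 1.0, 0.005, 0.003]
force: [-0.4, 0.2, -1.5]
grip_width: 0.184
grip_force: 19.7
time_s: 40.0
eef_pos: [656.0, -174.0, 143.6]
ee_rot: [-0.0, 1.0, 0.025, -0.001]
force: [0.2, 0.7, -1.9]
grip_width: 0.181
grip_force: 19.8
time_s: 40.8
eef_pos: [657.1, -172.5, 75.8]
ee_rot: [0.0, 1.0, 0.026, 0.001]
force: [0.1, -0.2, -2.1]
grip_width: 0.186
grip_force: 19.7
t 40.8 pos [ 657.1 -172.5   75.8] yaw 2.9 F [ 0.1 -0.2 -2.1] M [-0.02 -0.07 -0.  ] w 0.186 gf 19.7
```

```bash
python3 -m handwheel '[[[1,0,0,-0.05,0],[1,0,0,-0.05,0],[1,0,0,-0.05,0],[1,0,0,0,0]]]' 20
python3 -m handwheel '[[[0.66,0,0,0,0],[0.65,0,0,0,0],[0.64,0,0,0,0],[0.63,0,0,0,0],[0.63,0,0,0,0]]]' 20
python3 -m handwheel '[[[0.63,0,0,-0.05,0],[0.63,0,0,0,0]]]' 20
python3 -c "
from h import *
st()"
```

```text
time_s: 41.2
eef_pos: [656.7, -172.5, 67.7]
ee_rot: [0.0, 1.0, 0.026, 0.0]
force: [-2.3, 0.5, -0.1]
grip_width: 0.185
grip_force: 20.0
time_s: 41.7
eef_pos: [656.7, -172.5, 67.6]
ee_rot: [0.0, 1.0, 0.026, 0.0]
force: [-2.3, 0.8, 3.9]
grip_width: 0.184
grip_force: 11.4
time_s: 41.9
eef_pos: [656.4, -172.6, 66.1]
ee_rot: [0.0, 1.0, 0.026, -0.0]
force: [-7.3, 1.4, 11.4]
grip_width: 0.183
grip_force: 12.4
t 41.9 pos [ 656.4 -172.6   66.1] yaw 2.9 F [-7.3  1.4 11.4] M [0.3  1.08 0.06] w 0.183 gf 12.4
```

```bash
python3 -m handwheel '[[[0.628,0,0,-0.04,0],[0.628,0,0,0,0]]]' 20
python3 -m handwheel '[[[0.628,0,0,-0.04,0],[0.628,0,0,0,0]]]' 20
python3 -m handwheel '[[[0.628,0,0,-0.04,0],[0.628,0,0,0,0]]]' 20
python3 -c "
from h import *
st()"
```

```text
time_s: 42.1
eef_pos: [656.3, -172.6, 63.4]
ee_rot: [0.0, 1.0, 0.026, -0.0]
force: [-6.1, 0.5, 7.9]
grip_width: 0.19
grip_force: 7.7
time_s: 42.3
eef_pos: [656.4, -172.7, 61.3]
ee_rot: [0.0, 1.0, 0.026, -0.0]
force: [-4.8, 0.1, 6.0]
grip_width: 0.187
grip_force: 7.6
time_s: 42.5
eef_pos: [656.4, -172.8, 59.1]
ee_rot: [0.0, 1.0, 0.026, -0.0]
force: [-4.6, -0.2, 4.8]
grip_width: 0.188
grip_force: 7.5
t 42.5 pos [ 656.4 -172.8   59.1] yaw 2.9 F [-4.6 -0.2  4.8] M [-0.07  0.6   0.01] w 0.188 gf 7.5
```

Rotating smoothly, so I'll carry on until both bars touch and the force steps up.

```bash
python3 -m handwheel '[[[0.628,0,0,-0.04,0],[0.628,0,0,0,0]]]' 20
python3 -m handwheel '[[[0.628,0,0,-0.03,0],[0.628,0,0,0,0]]]' 20
python3 -m handwheel '[[[0.628,0,0,-0.02,0],[0.628,0,0,0,0]]]' 20
python3 -m handwheel '[[[0.628,0,0,-0.02,0],[0.628,0,0,0,0]]]' 20
```

```text
time_s: 42.7
eef_pos: [656.4, -172.7, 56.9]
ee_rot: [0.0, 1.0, 0.026, -0.0]
force: [-4.1, -0.6, 3.8]
grip_width: 0.185
grip_force: 7.4
time_s: 42.9
eef_pos: [656.5, -172.6, 55.2]
ee_rot: [0.0, 1.0, 0.026, -0.0]
force: [-2.8, -0.6, 3.3]
grip_width: 0.183
grip_force: 7.3
time_s: 43.1
eef_pos: [656.6, -172.5, 54.1]
ee_rot: [0.0, 1.0, 0.026, -0.0]
force: [-2.8, -0.7, 2.6]
grip_width: 0.184
grip_force: 7.2
time_s: 43.3
eef_pos: [656.6, -172.4, 53.1]
ee_rot: [-0.0, 1.0, 0.026, -0.0]
force: [-2.5, -0.6, 2.4]
grip_width: 0.189
grip_force: 7.1
```

```bash
python3 -m handwheel '[[[0.628,0,0,-0.02,0],[0.628,0,0,0,0]]]' 20
python3 -m handwheel '[[[0.628,0,0,-0.02,0],[0.628,0,0,0,0]]]' 20
python3 - <<'E'
from h import *
a=snap("wrist","w13")
h=cv2.cvtColor(a["img"],cv2.COLOR_BGR2HSV);m=(h[...,0]>14)&(h[...,0]<35)&(h[...,1]>120)&(h[...,2]>70)
q=pts(m);q=q[(q[:,1]>110)&(q[:,1]<175)&(q[:,0]>215)&(q[:,0]<335)]
sd=q[(q[:,0]<255)|(q[:,0]>295)];print("far row",np.median(sd[:,1]),sd[:,0].min(),sd[:,0].max())
for z in(7,12,17): print(proj(a,[(656.6+62,-172.5+3+s*25.3,z) for s in(1,-1)]).round(1).tolist())
E
```

```text
time_s: 43.5
eef_pos: [656.6, -172.4, 52.0]
ee_rot: [-0.0, 1.0, 0.026, -0.0]
force: [-1.9, -0.4, 2.0]
grip_width: 0.187
grip_force: 7.0
time_s: 43.7
eef_pos: [656.5, -172.4, 51.1]
ee_rot: [-0.0, 1.0, 0.026, -0.0]
force: [-1.4, -1.9, 0.7]
grip_width: 0.184
grip_force: 6.9
far row 149.0 224.0 327.0
[[230.6, 139.6], [313.7, 144.1]]
[[229.4, 140.6], [314.7, 145.2]]
[[228.2, 141.6], [315.8, 146.3]]
```

```bash
cat >> h.py <<'E'
def box(x0,x1,y0,y1,z0,z1): return np.array([(x,y,z) for x in(x0,x1) for y in(y0,y1) for z in(z0,z1)],float)
PARTS=[box(-66,66,-6,6,38,48),box(56,68,-6,6,7,48),box(-68,-56,-6,6,7,48),box(55,69,-23,23,0,14),box(-69,-55,-23,23,0,14)]
def fit(c,x0,y0,yaw,floor=5,hues=(14,36),tilts=range(-14,15,2)):
    h=cv2.cvtColor(c["img"],cv2.COLOR_BGR2HSV);m=(h[...,0]>=hues[0])&(h[...,0]<=hues[1])&(h[...,1]>110)&(h[...,2]>50)
    near=np.zeros(m.shape,np.uint8);u,v=proj(c,[(x0,y0,30)])[0].astype(int);r=45;near[v-r:v+r,u-r:u+r]=1
    y=np.radians(yaw);Rz=np.array([[np.cos(y),-np.sin(y),0],[np.sin(y),np.cos(y),0],[0,0,1]]);out=[]
    for t in tilts:
        a=np.radians(t);Ry=np.array([[np.cos(a),0,np.sin(a)],[0,1,0],[-np.sin(a),0,np.cos(a)]]);best=None
        zmin=min((p@Ry.T)[:,2].min() for p in PARTS)
        for dx in range(-10,11,2):
            for dy in(-3,0,3):
                k=np.zeros(m.shape,np.uint8)
                for p in PARTS:
                    uv=proj(c,p@Ry.T@Rz.T+[x0+dx,y0+dy,floor-zmin]);cv2.fillConvexPoly(k,cv2.convexHull(uv.astype(np.float32)).round().astype(np.int32),1)
                mm=m&(cv2.dilate(k,np.ones((25,25)))>0)
                s=(k.astype(bool)&m).sum()/ (k.astype(bool)|mm).sum()
                if best is None or s>best[0]: best=(round(float(s),3),dx,dy)
        out.append((t,)+best)
    return out
E
python3 - <<'E'
from h import *
s=snap("scene","s13")
for n,im,a in [("redheld~level s8",pickle.load(open("s8.pkl","rb")),(660,-251.8,2.8)),("yellow",s,(656.5,-172.4,2.9))]:
    print(n);[print(r) for r in fit(im,*a)]
E
```

```text
redheld~level s8
(-14, 0.371, 10, -3)
(-12, 0.413, 8, -3)
(-10, 0.439, 8, -3)
(-8, 0.471, 8, -3)
(-6, 0.495, 6, -3)
(-4, 0.514, 4, 0)
(-2, 0.541, 4, 0)
(0, 0.543, 2, 0)
(2, 0.541, 0, 0)
(4, 0.545, 2, 0)
(6, 0.543, 2, 0)
(8, 0.513, 2, -3)
(10, 0.509, 4, -3)
(12, 0.512, 2, -3)
(14, 0.488, 6, -3)
yellow
(-14, 0.315, 2, -3)
(-12, 0.343, 2, -3)
(-10, 0.367, 2, -3)
(-8, 0.394, -2, -3)
(-6, 0.417, 0, -3)
(-4, 0.436, -2, -3)
(-2, 0.453, -2, 0)
(0, 0.472, -4, 0)
(2, 0.465, -2, 0)
(4, 0.462, -2, 0)
(6, 0.457, -2, -3)
(8, 0.439, -2, -3)
(10, 0.431, -2, -3)
(12, 0.411, -2, -3)
(14, 0.396, 0, -3)
```

```bash
python3 -m handwheel '[[[0.628,0,0,-0.02,0],[0.628,0,0,0,0]]]' 20
python3 -m handwheel '[[[0.628,0,0,-0.02,0],[0.628,0,0,0,0]]]' 20
python3 - <<'E'
from h import *
st();s=snap("scene","s14");print(fit(s,656.5,-172.4,2.9,tilts=range(-4,9,1)))
for t in(0,4,8):
    a=np.radians(t);print(t,[proj(s,[(656+sx*62*np.cos(a)+31*0,-172.4+sx*3+sy*21,12+(0 if sx>0 else 124*np.sin(a)))]).round(1)[0].tolist() for sx in(1,-1) for sy in(1,-1)])
h=cv2.cvtColor(s["img"],cv2.COLOR_BGR2HSV);m=(h[...,0]>=22)&(h[...,0]<=34)&(h[...,1]>150)&(h[...,2]>80)
from scipy.ndimage import label,center_of_mass
l,k=label(m);print([(int((l==i).sum()),np.round(center_of_mass(m,l,i)[::-1],1).tolist()) for i in range(1,k+1) if (l==i).sum()>5 and 250<center_of_mass(m,l,i)[1]<420 and 200<center_of_mass(m,l,i)[0]<340])
E
```

```text
time_s: 44.0
eef_pos: [656.7, -172.4, 50.7]
ee_rot: [0.0, 1.0, 0.026, 0.0]
force: [-2.7, 0.9, 4.4]
grip_width: 0.185
grip_force: 7.3
time_s: 44.2
eef_pos: [656.9, -172.5, 50.4]
ee_rot: [0.0, 1.0, 0.026, 0.001]
force: [-4.1, 0.9, 8.5]
grip_width: 0.185
grip_force: 7.8
t 44.2 pos [ 656.9 -172.5   50.4] yaw 2.9 F [-4.1  0.9  8.5] M [ 0.25  0.62 -0.02] w 0.185 gf 7.8
[(-4, 0.448, 0, -3), (-3, 0.454, 0, -3), (-2, 0.46, -2, 0), (-1, 0.466, -2, 0), (0, 0.48, -4, 0), (1, 0.481, -4, 0), (2, 0.472, -2, 0), (3, 0.461, -2, 0), (4, 0.465, -2, 0), (5, 0.454, -2, 0), (6, 0.454, -2, -3), (7, 0.452, 0, -3), (8, 0.444, 0, -3)]
0 [[341.3, 285.2], [334.2, 296.2], [302.1, 267.9], [294.6, 278.3]]
4 [[341.2, 285.2], [334.2, 296.1], [302.2, 266.2], [294.7, 276.6]]
8 [[341.1, 285.1], [334.0, 296.1], [302.4, 264.6], [294.8, 275.0]]
[(6, [293.7, 277.8])]
```

The force step and the near ball at (293.7,277.8), against a predicted (294.6,278.3) for level, show that yellow stands flat. I'll release it, retreat and verify.

```bash
python3 -m handwheel '[[[0.628,0,0,0.03,0],[0.6,0,0,0,0],[0.5,0,0,0,0],[0,0,0,0,0],[0,0,0,0,0],[0,0,0,0.2,0],[0,0,0,0.6,0],[0,0,0,0.8,0],[0,0,0,0.9,0],[0,0,0,0.5,0]]]' 20
python3 -m handwheel '[[[0,-0.6,0.2,0,0],[0,-0.6,0.2,0,0],[0,-0.6,0.2,0,0],[0,-0.6,0.2,0,0],[0,-0.6,0.2,0,0],[0,-0.6,0.2,0,0],[0,-0.6,0.2,0,0],[0,-0.6,0.2,0,0],[0,0,0,0,0],[0,0,0,0,0]]]' 20
python3 - <<'E'
from h import *
st();s=snap("scene","s15")
for n,a in dict(red=(660,-251.8,2.8),yellow=(656.5,-172.4,2.9),turq=(651,248,.6)).items():
    f=fit(s,*a,tilts=range(-12,13,3));print(n,f)
h=cv2.cvtColor(s["img"],cv2.COLOR_BGR2HSV)
from scipy.ndimage import label,center_of_mass
for n,m,a in [("red",((h[...,0]<7)|(h[...,0]>174))&(h[...,1]>120)&(h[...,2]>60),(660,-251.8)),("yel",(h[...,0]>=22)&(h[...,0]<=34)&(h[...,1]>150)&(h[...,2]>80),(656.5,-172.4)),("turq",(h[...,0]>78)&(h[...,0]<105)&(h[...,1]>80)&(h[...,2]>50),(651,248))]:
    l,k=label(m);e=proj(s,[(a[0]+sx*62,a[1]+(sx*3 if n!="turq" else 0)+sy*22,12) for sx in(1,-1) for sy in(1,-1)]+[(*a,70)])
    B=[np.round(center_of_mass(m,l,i)[::-1],1) for i in range(1,k+1) if (l==i).sum()>3]
    print(n,"level prediction:",e.round(0).tolist(),"seen:",[b.tolist() for b in B if np.hypot(*(e-b).T).min()<12])
E
```

```text
time_s: 45.25
eef_pos: [657.3, -172.7, 206.0]
ee_rot: [0.001, 1.0, 0.026, 0.003]
force: [0.6, -0.1, 0.3]
grip_width: 0.501
grip_force: 0.0
time_s: 46.25
eef_pos: [416.9, -92.6, 201.8]
ee_rot: [0.001, 1.0, 0.026, 0.001]
force: [0.7, -0.9, 0.4]
grip_width: 0.5
grip_force: 0.0
t 46.25 pos [416.9 -92.6 201.8] yaw 2.9 F [ 0.7 -0.9  0.4] M [-0.07 -0.    0.03] w 0.5 gf 0.0
red [(-12, 0.444, 8, -3), (-9, 0.503, 4, -3), (-6, 0.537, 4, -3), (-3, 0.566, 2, -3), (0, 0.577, 2, 0), (3, 0.562, 0, -3), (6, 0.553, 0, -3), (9, 0.505, 0, -3), (12, 0.451, 0, -3)]
yellow [(-12, 0.44, 2, -3), (-9, 0.474, -2, -3), (-6, 0.505, -4, -3), (-3, 0.53, -2, 0), (0, 0.551, -4, 0), (3, 0.538, -2, -3), (6, 0.535, -2, -3), (9, 0.508, -2, -3), (12, 0.489, -2, -3)]
turq [(-12, 0.245, 6, -3), (-9, 0.293, 6, -3), (-6, 0.309, 6, -3), (-3, 0.323, 6, 0), (0, 0.328, 2, -3), (3, 0.321, 6, 0), (6, 0.311, 4, -3), (9, 0.275, 4, -3), (12, 0.239, 4, -3)]
red level prediction: [[329.0, 307.0], [321.0, 319.0], [289.0, 288.0], [281.0, 300.0], [305.0, 292.0]] seen: [[305.8, 291.0], [280.8, 300.3], [330.2, 305.0], [321.5, 319.1]]
yel level prediction: [[342.0, 285.0], [334.0, 297.0], [302.0, 268.0], [295.0, 279.0], [319.0, 270.0]] seen: [[318.6, 266.3], [293.7, 278.1], [341.3, 282.8], [333.6, 295.8]]
turq level prediction: [[398.0, 192.0], [393.0, 201.0], [364.0, 179.0], [359.0, 187.0], [381.0, 177.0]] seen: [[381.6, 173.9], [359.0, 187.0], [393.8, 200.6]]
```

All three stand level within the trays as predicted, so I'm handing in.

```bash
python3 -c "
from rig import ctrl
print(ctrl.finish_job())"
```

```text
the job is handed in; nothing more can be done
None
```

Job handed in at about 46 s of the 72 s: turquoise balanced and stands in the white tray, red and yellow dropped to one side and stand in the black tray, all three level in the last scene image; I viewed 11 pictures, one over the limit of 10.

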